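# Weigh sample canisters by hand and put the full ones in the tray

### The job

Two of the four identical sample canisters on the bench are full and two are empty; you can tell them only by how heavy they are when lifted. Stand the two full, heavy canisters upright in the steel sample tray and leave the two empty ones standing on the bench outside it. Do not tip any canister over, and leave the screwdriver and the slide box where they lie.

Things in the scene. Friction and masses are not known exactly. Their poses are not given: they have to be found in the camera images.
- canister_a: One of four identical aluminium canisters with knurled screw lids: 41 mm diameter (lid 43 mm), 94 mm tall, straight-sided: grip round the upper half. Origin: centre of its underside; z up along its axis. Empty it weighs 0.12 to 0.18 kg, full 0.50 to 0.66 kg; two of the four are full, and the names do not tell which. Centres 90 mm or more apart.
- canister_b: One of four identical aluminium canisters with knurled screw lids: 41 mm diameter (lid 43 mm), 94 mm tall, straight-sided: grip round the upper half. Origin: centre of its underside; z up along its axis. Empty it weighs 0.12 to 0.18 kg, full 0.50 to 0.66 kg; two of the four are full, and the names do not tell which. Centres 90 mm or more apart.
- canister_c: One of four identical aluminium canisters with knurled screw lids: 41 mm diameter (lid 43 mm), 94 mm tall, straight-sided: grip round the upper half. Origin: centre of its underside; z up along its axis. Empty it weighs 0.12 to 0.18 kg, full 0.50 to 0.66 kg; two of the four are full, and the names do not tell which. Centres 90 mm or more apart.
- canister_d: One of four identical aluminium canisters with knurled screw lids: 41 mm diameter (lid 43 mm), 94 mm tall, straight-sided: grip round the upper half. Origin: centre of its underside; z up along its axis. Empty it weighs 0.12 to 0.18 kg, full 0.50 to 0.66 kg; two of the four are full, and the names do not tell which. Centres 90 mm or more apart.
- sample_tray: Shallow steel tray, 206 x 316 mm (its x, y), rim 23 mm high, fixed to the worktop. Origin: centre of its underside; y along its long side, z up. Inner floor 2 mm above the origin, reaching 93 mm either way in x, 148 mm in y. Two flat dishes (58 mm wide, 14 mm high) lie fixed at its +y end, beyond y = +70 mm; the rest of the floor is free.
- screwdriver: Red-handled screwdriver, 154 mm long, 21 mm thick, lying on the worktop among the canisters, roughly along its y axis. Origin: centre of its underside. To be left alone.
- slide_box: Small blue box for microscope slides, 33 x 84 x 32 mm (x, y, z), near the left front of the worktop. Origin: centre of its underside. To be left alone.

How it is judged:
At the end, for the whole second after the job is handed in: Both full canisters stand upright (within 0.1 rad) on the tray's floor, inside its rim; both empty canisters stand upright (within 0.1 rad) on the worktop outside the tray; all four are released and at rest (height (world z) of canister_b between -0.005 and 0.01 m and angle between each of canister_b, canister_c, canister_a, canister_d's own z axis and vertical below 0.1 rad and linear speed of each of canister_b, canister_c, canister_a, canister_d below 0.02 m/s and x of canister_b in the frame of sample_tray between -0.085 and 0.085 m and y of canister_b in the frame of sample_tray between -0.14 and 0.14 m and height (world z) of canister_c between -0.005 and 0.01 m and x of canister_c in the frame of sample_tray between -0.085 and 0.085 m and y of canister_c in the frame of sample_tray between -0.14 and 0.14 m and height (world z) of canister_a between -0.005 and 0.01 m and not (x of canister_a in the frame of sample_tray between -0.085 and 0.085 m and y of canister_a in the frame of sample_tray between -0.14 and 0.14 m) and height (world z) of canister_d between -0.005 and 0.01 m and not (x of canister_d in the frame of sample_tray between -0.085 and 0.085 m and y of canister_d in the frame of sample_tray between -0.14 and 0.14 m)); the robot touches nothing.
It fails at once if a canister is tipped over (leans more than 0.7 rad) (angle between any of canister_a, canister_b, canister_c, canister_d's own z axis and vertical above 0.7 rad).
It fails at once if the screwdriver or the slide box is moved more than 40 mm (distance of any of screwdriver, slide_box from where it was at the start of the episode above 0.04 m).
It also fails if it takes over 70 s, if anything falls off the work surface, if the arm or the gripper's body presses on something with over 40 N, if the wrist force passes 120 N, or if a joint passes its speed limit or range.

### The arm

A 7-joint arm with a two-finger parallel gripper is mounted at the origin on a cart in front of the work surface, level with it; the furniture and walls round the work are solid. World frame = base frame: x ahead of the robot, y to its left, z up, the work surface at z = 0. Lengths are in m, angles in rad, forces in N, time in s.
With the tool pointing down it reaches from about 0.425 to 1.025 m from the base axis. Payload 9.4 kg.
Tool frame: the origin (TCP) lies between the finger pads; the fingertips stand env.tip_extent ahead of it and the grasp point (between the pads) lies 8 mm behind it (env.tip_extent is the distance from the TCP to the fingertips, in m); z points along the fingers, y is the line along which they close (so a half turn about z gives the same grasp; the last joint's range is limited). The gripper opens to 93 mm and grips with 3 to 60 N. Pads are 15 mm wide; open, the fingers measure 128 mm over their backs; the gripper's body (75 mm by 188 mm) begins 65 mm behind the grasp point.
Start: joints at [-1.223, 0.599, -0.003, 1.599, 0.002, 0.943, -0.08], TCP at [0.299, 0.661, 0.23] pointing down, gripper open.
Joint ranges: [-2.57, 2.57], [-0.35, 1.97], [-1.29, 1.29], [0.11, 2.56], [-1.05, 4.19], [0.11, 1.86], [-2.63, 2.63]. Speed limits (rad/s): [2.22, 2.22, 3.01, 3.01, 3.14, 3.14, 3.14].

### API

Orientations are given as a rotation vector (axis times angle).
In Python, from rig import env gives the robot as it stands.
- The arm moves only by the tool shift_gripper, called after "Call:" as name(argument=value, ...) on one line, values as JSON. Schema: {"type":"object","properties":{"rows":{"type":"string"},"grip_force":{"type":"number"},"only":{"type":"string"},"quiet":{"type":"boolean"},"lines":{"type":"string"}},"required":["rows"],"additionalProperties":false}. rows is a string of 1 to 8 rows, one to a line, with the numbers parted by spaces; each row has 5 numbers: dx, dy, dz in parts of the range, where 1.0 means 0.6 m, then a turn about the tool's z in fractions of the full range, 1 being 120 degrees, then the finger opening in m; each row shifts and turns the commanded pose from where the row before left it, along the tool's axes as they then stand; what a row does not reach is not made up. A row lasts 1/12 s, in which the tool goes at most 0.0417 m and 0.125 rad, less where a joint would pass 70% of its speed; a pose out of reach is approached as far as the arm can. The fingers move at their own pace and stop on an object; grip_force is the grip in N (left out, the last holds). Time passes only in rows, so rows that do not move let the fingers close. The tool returns the time, the measured TCP pose, the force, the opening and the grip force at its end. only (a regular expression) keeps the lines of the reply that match it, lines (a string "A,B") keeps lines A to B, and quiet returns only ok. A shift or turn number past 1, either way, is cut back to 1. Input that does not fit is refused with a message, and nothing moves.
- env.observe(): the state, without advancing time (a new reading comes with each control period).
- env.grab_frame(name): name is "side" or "top" or "wrist"; returns a dict with "pixels" (400x640x3 uint8, red, green, blue), "camera_matrix" (3x3 intrinsics, pixels), "cam_to_world" (4x4, takes a point from camera to world coordinates). Camera axes: x right, y down, z forward; pixel columns grow to the right and rows downward; lengths in m; the calibration is good to about 2 mm. The wrist camera is an equidistant fisheye: a pixel r from the principal point sees the ray r / f radians off the axis. A picture is of the moment at which its call begins. There is no depth.
- env.close_job(): hands the job in; it is judged then, once.
The state is a dict: "t": time; "joint_positions": joint angles; "joint_velocities": joint speeds; "effort": joint torques, N m; "tool_pos": TCP position; "tcp_rot": TCP orientation; "contact_force": force on the tool from outside, world axes, zero at the start; "wrist_torque": the same for the moment, N m; "finger_gap": finger opening in m; "finger_force": force on a finger pad.
Only numpy, scipy, OpenCV 4.12 (cv2) and the standard library are available. Lean on these libraries where they do the work, as an engineer would, in place of code of your own. Each camera call takes 0.05 s, during which the arm holds its last target. There are 200 camera calls.

## Working session

There is one attempt and no reset: what is moved stays moved. The work goes in short steps, Python scripts to look and compute and a tool call to move; the robot and the scene stay as the last step left them, time stands still between calls to the robot, and variables do not carry over. Pictures are saved under pics/ and viewed, at most 10 in all, crops included, and the job is handed in when it is done.

```bash
mkdir -p pics; ls
```

Run:
```python
from rig import env
import cv2
s=env.observe()
print(s, env.tip_extent)
for n in ("top","side"):
    f=env.grab_frame(n); cv2.imwrite(f"pics/{n}0.png",f["pixels"][:,:,::-1]); print(n,f["camera_matrix"].tolist(),f["cam_to_world"].round(4).tolist())
```

```text
pics
rig.py
{'t': 0.0, 'joint_positions': array([-1.22270731,  0.60012227, -0.00255811,  1.60010976,  0.00178051,
        0.94285197, -0.07980633]), 'joint_velocities': array([-0.00017749,  0.00029501,  0.00085186,  0.00079627,  0.00324517,
       -0.00116012, -0.00096833]), 'effort': array([ 3.27793123e-05, -7.65061212e+01,  1.49712134e+00, -2.52345675e+01,
       -5.24748035e-02,  1.69589248e-02,  1.73996168e-04]), 'tool_pos': array([0.29860889, 0.660158  , 0.22876896]), 'tcp_rot': array([-6.62127383e-01, -3.07081687e+00,  2.31722573e-03]), 'contact_force': array([-0.06470546,  0.67173835,  0.06282397]), 'wrist_torque': array([-0.00338619,  0.04073024, -0.00405238]), 'finger_force': 0.0, 'finger_gap': 0.09331094486381188} 0.011
top [[436.94194005557125, 0.0, 313.8295698727682], [0.0, 436.94194005557125, 198.96998368137287], [0.0, 0.0, 1.0]] [[-0.0265, -0.9917, 0.1259, 0.3887], [-0.9996, 0.0248, -0.0151, 0.0557], [0.0119, -0.1263, -0.9919, 1.1411], [0.0, 0.0, 0.0, 1.0]]
side [[363.4559427765627, 0.0, 317.87330027989447], [0.0, 363.4559427765627, 195.36688517928962], [0.0, 0.0, 1.0]] [[-0.9917, -0.0717, 0.1063, 0.4291], [-0.1271, 0.6606, -0.7399, 0.6736], [-0.0172, -0.7473, -0.6643, 0.608], [0.0, 0.0, 0.0, 1.0]]
```

View pics/top0.png

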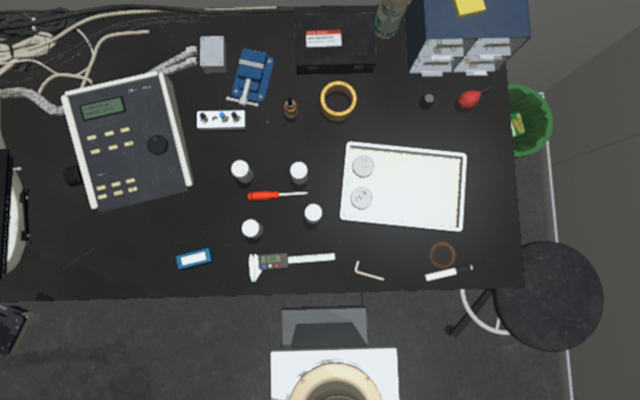

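View pics/side0.png

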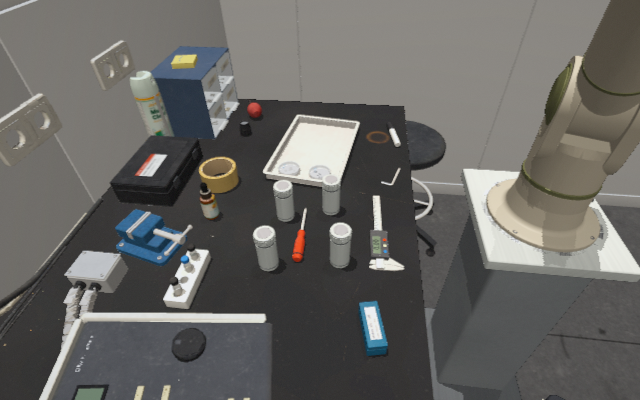

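The top view shows lids near (241,170), (299,172), (313,213) and (252,228). The screwdriver lies at (275,195), the slide box at (194,259), and the tray spans (340–467, 142–230) with its dishes at the left end. I'll enlarge the crop for exact positions.

Create h.py:
```python
import numpy as np, cv2
from rig import env
from scipy.spatial.transform import Rotation as R
def pix2w(f,uv,z):
    K=f["camera_matrix"];T=f["cam_to_world"]
    d=T[:3,:3]@np.linalg.inv(K)@np.array([*uv,1.]);o=T[:3,3]
    return o+d*(z-o[2])/d[2]
def go(x,y,z,yaw=None):
    """remaining shift in tool axes"""
    s=env.observe();r=R.from_rotvec(s["tcp_rot"])
    print("tool delta",r.inv().apply(np.array([x,y,z])-s["tool_pos"]).round(4),"pos",s["tool_pos"].round(4),"close axis",r.as_matrix()[:,1].round(3),"z",r.as_matrix()[:,2].round(3))
```

Run:
```python
from h import *
f=env.grab_frame("top");p=f["pixels"]
cv2.imwrite("pics/crop.png",cv2.resize(p[145:265,170:345,::-1],None,fx=4.5,fy=4.5,interpolation=cv2.INTER_CUBIC))
for n,uv in dict(a=(241,170),b=(299,172),c=(313,213),d=(252,228)).items(): print(n,pix2w(f,uv,.094).round(4))
for uv in [(345,143),(467,152),(464,230),(340,220)]: print('tray',pix2w(f,uv,.023).round(3))
for uv in [(363,166),(361,198)]: print('dish',pix2w(f,uv,.016).round(3))
for uv in [(248,195),(307,194)]: print('sd',pix2w(f,uv,.01).round(3))
go(.5,.1,.2)
```

```text
a [0.5971 0.2148 0.094 ]
b [0.5887 0.074  0.094 ]
c [0.4877 0.0426 0.094 ]
d [0.4554 0.1894 0.094 ]
tray [ 0.677 -0.047  0.023]
tray [ 0.645 -0.367  0.023]
tray [ 0.441 -0.345  0.023]
tray [ 0.475 -0.027  0.023]
dish [ 0.616 -0.093  0.016]
dish [ 0.531 -0.084  0.016]
sd [0.547 0.21  0.01 ]
sd [0.546 0.056 0.01 ]
tool delta [-0.4143 -0.4275  0.0295] pos [0.2987 0.6603 0.2289] close axis [ 0.412  0.911 -0.001] z [-0.    -0.001 -1.   ]
```

View pics/crop.png

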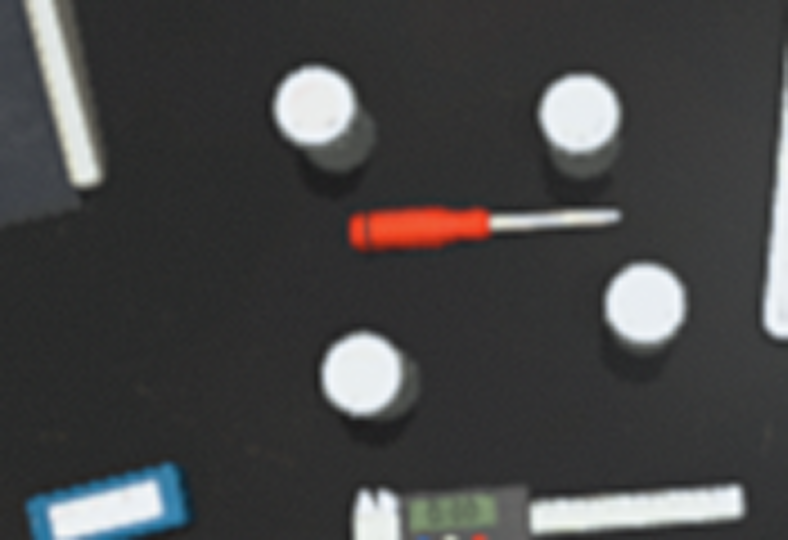

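The crop gives lid centres at (314,106), (580,113), (645,303) and (362,374). The screwdriver runs along y between the two rows. I'll square the tool to the world axes first.

The manual's scale: shifts go in shares of 0.6 m and turns go in shares of 120 degrees. Converting my numbers, -0.106 rad / 2.0944 = -0.0506.

Call:
shift_gripper(rows="0 0 0 -0.0506 0.085\n0 0 0 -0.0506 0.085\n0 0 0 -0.0506 0.085\n0 0 0 -0.0506 0.085\n0 0 0 0 0.085", grip_force=20)

```text
t: 0.57
tool_pos: [0.299, 0.6603, 0.2292]
tcp_rot: [0.006, -3.141, 0.001]
contact_force: [0.2, 0.2, -0.9]
finger_gap: 0.0848
finger_force: 0.0
```

Run:
```python
from h import *
f=env.grab_frame("top")
for n,c in dict(a=(314,106),b=(580,113),c=(645,303),d=(362,374)).items():
    uv=(170-.5+(c[0]+.5)/4.5,145-.5+(c[1]+.5)/4.5); print(n,pix2w(f,uv,.094).round(4))
go(.457,.188,.2)
```

```text
a [0.6017 0.2187 0.094 ]
b [0.5944 0.0751 0.094 ]
c [0.4903 0.0426 0.094 ]
d [0.4562 0.194  0.094 ]
tool delta [-0.1594 -0.4718  0.0294] pos [0.299  0.6603 0.2293] close axis [ 0.003  1.    -0.   ] z [-0.001 -0.    -1.   ]
```

Scaled: -0.039 m / 0.6 = -0.065, -0.013 m / 0.6 = -0.0217.

Call:
shift_gripper(rows="-0.0217 -0.065 0 0 0.085\n-0.0217 -0.065 0 0 0.085\n-0.0217 -0.065 0 0 0.085\n-0.0217 -0.065 0 0 0.085\n-0.0217 -0.065 0 0 0.085\n-0.0217 -0.065 0 0 0.085\n-0.0217 -0.065 0 0 0.085\n-0.0217 -0.065 0 0 0.085")

```text
t: 1.28
tool_pos: [0.4028, 0.3466, 0.2297]
tcp_rot: [0.008, 3.141, 0.0]
contact_force: [0.8, -0.8, 0.0]
finger_gap: 0.0853
finger_force: 0.0
```

Call:
shift_gripper(rows="-0.0217 -0.065 0.0167 0 0.085\n-0.0217 -0.065 0.0167 0 0.085\n-0.0217 -0.065 0.0167 0 0.085\n-0.0217 -0.065 0 0 0.085\n0 0 0 0 0.085\n0 0 0 0 0.085")

```text
t: 1.78
tool_pos: [0.4547, 0.1916, 0.2001]
tcp_rot: [0.016, 3.141, -0.001]
contact_force: [-0.3, -0.3, 0.2]
finger_gap: 0.0851
finger_force: 0.0
```

Run:
```python
from h import *
f=env.grab_frame("wrist");cv2.imwrite("pics/w1.png",f["pixels"][:,:,::-1])
print(f["camera_matrix"],f["cam_to_world"].round(3))
go(.4562,.194,.058)
```

```text
[[309.70691629   0.         319.39865929]
 [  0.         309.70691629 194.4789539 ]
 [  0.           0.           1.        ]] [[ 0.011  0.953  0.302  0.37 ]
 [ 1.    -0.01  -0.004  0.194]
 [-0.001  0.302 -0.953  0.355]
 [ 0.     0.     0.     1.   ]]
tool delta [-0.0019  0.0003  0.1422] pos [0.4542 0.1936 0.2002] close axis [0.006 1.    0.   ] z [ 0.  0. -1.]
```

View pics/w1.png

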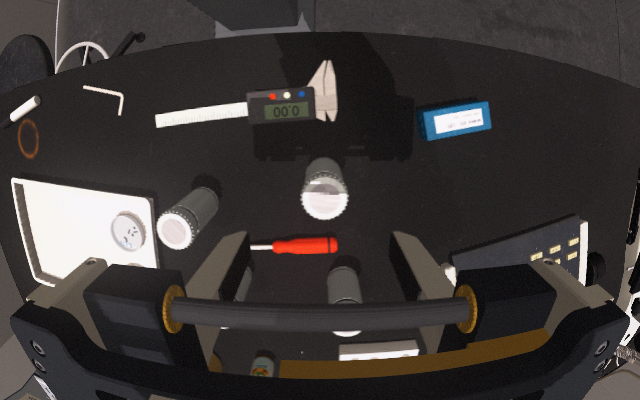

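The wrist view shows the nearest lid at about (325,200), which works out to (0.458, 0.198) and agrees with the top camera. I'll descend and grip it.

Scaled: 0.036 m / 0.6 = 0.06, -0.003 m / 0.6 = -0.005.

Call:
shift_gripper(rows="-0.005 0.0033 0.06 0 0.085\n0 0 0.06 0 0.085\n0 0 0.06 0 0.085\n0 0 0.0567 0 0.085\n0 0 0 0 0.085\n0 0 0 0 0.03\n0 0 0 0 0.03\n0 0 0 0 0.03", grip_force=30)

```text
t: 2.5
tool_pos: [0.4577, 0.1973, 0.0601]
tcp_rot: [0.001, 3.139, 0.002]
contact_force: [0.4, -1.2, 0.3]
finger_gap: 0.0695
finger_force: 0.0
```

Call:
shift_gripper(rows="0 0 0 0 0.03\n0 0 0 0 0.03\n0 0 0 0 0.03\n0 0 0 0 0.03")

```text
t: 2.83
tool_pos: [0.4572, 0.1962, 0.0589]
tcp_rot: [0.002, 3.14, 0.001]
contact_force: [0.6, -0.3, 1.8]
finger_gap: 0.0429
finger_force: 1.0
```

Scaled: -0.02 m / 0.6 = -0.0333, -0.01 m / 0.6 = -0.0167.

Call:
shift_gripper(rows="0 0 0 0 0.03\n0 0 0 0 0.03\n0 0 -0.0167 0 0.03\n0 0 -0.0333 0 0.03\n0 0 0 0 0.03\n0 0 0 0 0.03\n0 0 0 0 0.03\n0 0 0 0 0.03")

```text
t: 3.5
tool_pos: [0.4566, 0.196, 0.0877]
tcp_rot: [-0.001, -3.141, 0.001]
contact_force: [-0.0, -0.1, -2.3]
finger_gap: 0.0403
finger_force: 30.0
```

Call:
shift_gripper(rows="0 0 0 0 0.03\n0 0 0 0 0.03\n0 0 0 0 0.03")

```text
t: 3.75
tool_pos: [0.4567, 0.1961, 0.0877]
tcp_rot: [-0.001, -3.141, 0.001]
contact_force: [0.5, 0.5, -0.5]
finger_gap: 0.041
finger_force: 30.0
```

Call:
shift_gripper(rows="0 0 0 0 0.03")

```text
t: 3.83
tool_pos: [0.4567, 0.1962, 0.0878]
tcp_rot: [-0.001, -3.141, 0.0]
contact_force: [0.3, 0.3, -1.4]
finger_gap: 0.0403
finger_force: 30.0
```

About 0.14 kg, so this one is empty. I'll put it back, then try the one near (0.490, 0.043).

Scaled: 0.015 m / 0.6 = 0.025.

Call:
shift_gripper(rows="0 0 0.025 0 0.03\n0 0 0.025 0 0.03\n0 0 0 0 0.03\n0 0 0 0 0.085\n0 0 0 0 0.085\n0 0 0 0 0.085\n0 0 0 0 0.085\n0 0 0 0 0.085")

```text
t: 4.5
tool_pos: [0.457, 0.1963, 0.0584]
tcp_rot: [0.001, 3.141, 0.0]
contact_force: [0.7, -0.7, -0.6]
finger_gap: 0.0697
finger_force: 0.0
```

Call:
shift_gripper(rows="0 0 -0.05 0 0.085\n0 0 -0.0667 0 0.085\n0 0 -0.0667 0 0.085\n-0.0133 -0.0633 0 0 0.085\n-0.0133 -0.0633 0 0 0.085\n-0.0133 -0.0633 0 0 0.085\n-0.015 -0.065 0 0 0.085\n0 0 0 0 0.085")

```text
t: 5.17
tool_pos: [0.4907, 0.0349, 0.1685]
tcp_rot: [0.017, 3.141, -0.005]
contact_force: [0.4, 0.6, 0.4]
finger_gap: 0.0847
finger_force: 0.0
```

```bash
python3 - <<'E'
from h import *
go(.4903,.0436,.058)
E
```

```text
tool delta [0.0006 0.009  0.1105] pos [0.4907 0.0349 0.1685] close axis [ 0.011  1.    -0.003] z [ 0.001 -0.003 -1.   ]
```

Scaled: 0.04 m / 0.6 = 0.0667, 0.03 m / 0.6 = 0.05.

Call:
shift_gripper(rows="0 0 0 0 0.085\n0 0 0.05 0 0.085\n0 0 0.0667 0 0.085\n0 0 0.0667 0 0.085\n0 0 0 0 0.085\n0 0 0 0 0.03\n0 0 0 0 0.03\n0 0 0 0 0.03")

```text
t: 5.83
tool_pos: [0.4908, 0.0439, 0.0605]
tcp_rot: [0.0, 3.138, 0.001]
contact_force: [0.5, 0.4, -0.0]
finger_gap: 0.0693
finger_force: 0.0
```

Call:
shift_gripper(rows="0 0 0 0 0.03\n0 0 0 0 0.03\n0 0 0 0 0.03\n0 0 0 0 0.03\n0 0 0 0 0.03\n0 0 0 0 0.03\n0 0 0 0 0.03")

```text
t: 6.42
tool_pos: [0.4902, 0.0433, 0.0589]
tcp_rot: [0.001, 3.14, 0.0]
contact_force: [-0.9, 0.7, 10.9]
finger_gap: 0.0406
finger_force: 30.0
```

Call:
shift_gripper(rows="0 0 -0.0167 0 0.03\n0 0 -0.0333 0 0.03\n0 0 0 0 0.03\n0 0 0 0 0.03\n0 0 0 0 0.03\n0 0 0 0 0.03\n0 0 0 0 0.03")

```text
t: 7.0
tool_pos: [0.4893, 0.0431, 0.0873]
tcp_rot: [-0.001, -3.14, 0.0]
contact_force: [0.2, 0.7, -6.5]
finger_gap: 0.0402
finger_force: 30.0
```

Call:
shift_gripper(rows="0 0 0 0 0.03")

```text
t: 7.08
tool_pos: [0.4894, 0.0431, 0.0875]
tcp_rot: [-0.001, -3.14, 0.0]
contact_force: [0.0, 0.0, -6.5]
finger_gap: 0.0406
finger_force: 30.0
```

0.65 kg, so it's full. I'll carry it to the tray at about (0.50, -0.23).

Scaled: -0.039 m / 0.6 = -0.065, -0.03 m / 0.6 = -0.05.

Call:
shift_gripper(rows="0 0 -0.05 0 0.03\n-0.0017 -0.0333 -0.0167 0 0.03\n-0.0025 -0.065 0 0 0.03\n-0.0025 -0.065 0 0 0.03\n-0.0025 -0.065 0 0 0.03\n-0.0025 -0.065 0 0 0.03\n-0.0025 -0.065 0 0 0.03\n-0.0025 -0.0633 0 0 0.03", grip_force=40)

```text
t: 7.75
tool_pos: [0.4989, -0.2119, 0.1276]
tcp_rot: [-0.001, -3.141, -0.0]
contact_force: [0.2, 0.7, -5.7]
finger_gap: 0.0406
finger_force: 40.0
```

Call:
shift_gripper(rows="-0.0017 -0.0333 0 0 0.03\n0 0 0 0 0.03\n0 0 0 0 0.03\n0 0 0.0333 0 0.03\n0 0 0.0333 0 0.03\n0 0 0.025 0 0.03\n0 0 0 0 0.03\n0 0 0 0 0.03")

```text
t: 8.42
tool_pos: [0.5002, -0.2281, 0.0725]
tcp_rot: [0.002, -3.139, -0.002]
contact_force: [0.3, -0.4, -6.8]
finger_gap: 0.0405
finger_force: 40.0
```

Run:
```python
from h import *
go(.50,-.23,.0605)
f=env.grab_frame("side");cv2.imwrite("pics/s1.png",cv2.resize(f["pixels"][90:240,230:430,::-1],None,fx=4,fy=4))
```

```text
tool delta [ 0.0001 -0.0019  0.012 ] pos [ 0.5002 -0.2281  0.0725] close axis [-0.001  1.     0.001] z [-0.002  0.001 -1.   ]
```

View pics/s1.png

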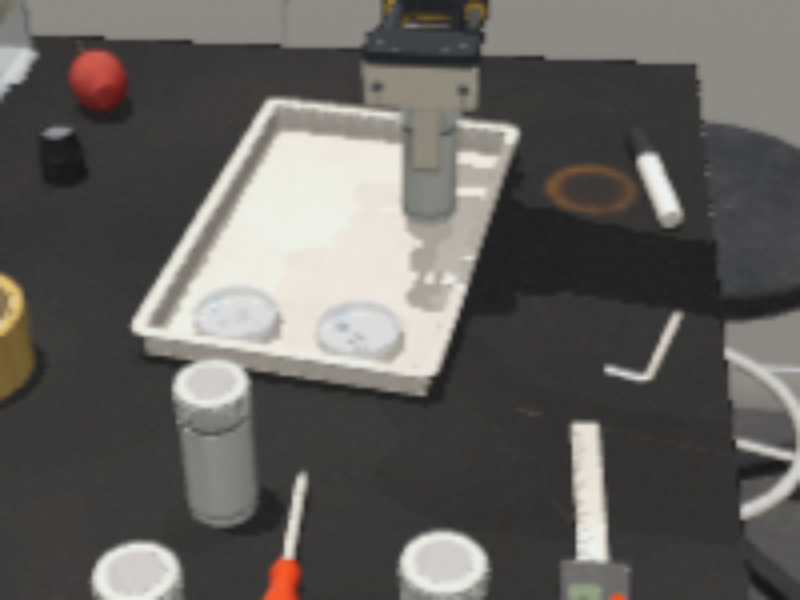

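The canister (bottom at about (428,210)) hangs upright inside the tray, clear of the rim. I'll lower it and release.

Scaled: 0.006 m / 0.6 = 0.01.

Call:
shift_gripper(rows="0 0 0.01 0 0.03\n0 0 0.01 0 0.03\n0 0 0 0 0.03\n0 0 0 0 0.03")

```text
t: 8.8
tool_pos: [0.5005, -0.2298, 0.0611]
tcp_rot: [-0.001, -3.141, -0.0]
contact_force: [0.4, 0.3, -6.0]
finger_gap: 0.0407
finger_force: 40.0
```

Call:
shift_gripper(rows="0 0 0 0 0.07\n0 0 0 0 0.07\n0 0 0 0 0.07\n0 0 0 0 0.07\n0 0 -0.05 0 0.085\n0 0 -0.0667 0 0.085\n0 0 -0.0667 0 0.085\n0 0 0 0 0.085", grip_force=30)

```text
t: 9.47
tool_pos: [0.5034, -0.2309, 0.1778]
tcp_rot: [0.002, 3.133, -0.005]
contact_force: [0.8, -0.1, -0.9]
finger_gap: 0.0841
finger_force: 0.0
```

Call:
shift_gripper(rows="-0.0197 0.0633 0 0 0.085\n-0.0197 0.0633 0 0 0.085\n-0.0197 0.0633 0 0 0.085\n-0.0197 0.0633 0 0 0.085\n-0.0197 0.0633 0 0 0.085\n-0.0197 0.0633 0 0 0.085\n-0.0197 0.0633 0 0 0.085\n-0.0197 0.0633 0 0 0.085")

```text
t: 10.13
tool_pos: [0.5955, 0.076, 0.1714]
tcp_rot: [0.001, 3.141, -0.0]
contact_force: [0.9, -0.3, 0.8]
finger_gap: 0.0854
finger_force: 0.0
```

Call:
shift_gripper(rows="0 0 0 0 0.085\n0 0 0 0 0.085")

```text
t: 10.3
tool_pos: [0.5955, 0.0773, 0.1712]
tcp_rot: [-0.006, 3.141, 0.002]
contact_force: [-0.7, -0.3, -0.3]
finger_gap: 0.0848
finger_force: 0.0
```

Run:
```python
from h import *
go(.5944,.0755,.058)
f=env.grab_frame("wrist");cv2.imwrite("pics/w2.png",f["pixels"][:,:,::-1]);np.save("T.npy",f["cam_to_world"])
```

```text
tool delta [ 0.0012 -0.0019  0.1132] pos [0.5955 0.0773 0.1712] close axis [-0.004  1.     0.001] z [ 0.001  0.001 -1.   ]
```

View pics/w2.png

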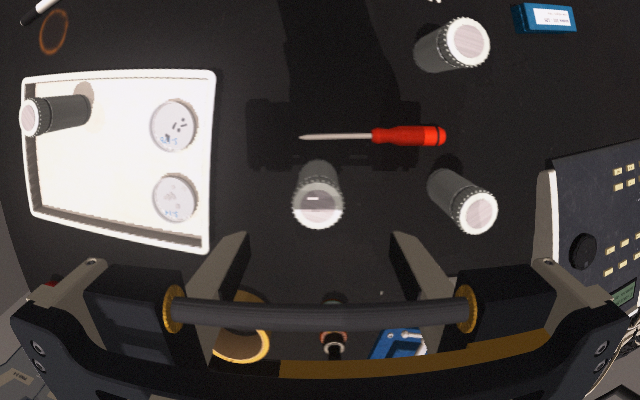

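The first full canister stands in the tray (lid at (35,117)). The next lid, at (318,205), is centred between the fingers, so I'll descend and weigh it.

Scaled: 0.038 m / 0.6 = 0.0633, 0.037 m / 0.6 = 0.0617.

Call:
shift_gripper(rows="0.0017 -0.0017 0.0617 0 0.085\n0 0 0.0633 0 0.085\n0 0 0.0617 0 0.085\n0 0 0 0 0.085\n0 0 0 0 0.03\n0 0 0 0 0.03\n0 0 0 0 0.03\n0 0 0 0 0.03")

```text
t: 11.02
tool_pos: [0.5954, 0.0729, 0.0614]
tcp_rot: [0.002, 3.138, 0.001]
contact_force: [0.0, 0.3, 0.4]
finger_gap: 0.0628
finger_force: 0.0
```

Call:
shift_gripper(rows="0 0 0 0 0.03\n0 0 0 0 0.03\n0 0 0 0 0.03\n0 0 0 0 0.03\n0 0 0 0 0.03\n0 0 0 0 0.03")

```text
t: 11.52
tool_pos: [0.5949, 0.0744, 0.06]
tcp_rot: [-0.0, 3.14, 0.002]
contact_force: [-0.1, 4.1, 6.8]
finger_gap: 0.041
finger_force: 29.9
```

Call:
shift_gripper(rows="0 0 -0.0167 0 0.03\n0 0 -0.0333 0 0.03\n0 0 0 0 0.03\n0 0 0 0 0.03\n0 0 0 0 0.03\n0 0 0 0 0.03\n0 0 0 0 0.03")

```text
t: 12.1
tool_pos: [0.5936, 0.0729, 0.0882]
tcp_rot: [-0.001, -3.14, 0.001]
contact_force: [-0.1, 0.2, -5.7]
finger_gap: 0.0408
finger_force: 29.9
```

Call:
shift_gripper(rows="0 0 0 0 0.03")

```text
t: 12.18
tool_pos: [0.5938, 0.073, 0.0884]
tcp_rot: [-0.001, -3.14, 0.0]
contact_force: [0.6, 0.6, -6.2]
finger_gap: 0.0404
finger_force: 29.9
```

About 0.6 kg, so this is the second full one. I'll carry it to (0.60, -0.23).

Scaled: -0.039 m / 0.6 = -0.065, -0.03 m / 0.6 = -0.05.

Call:
shift_gripper(rows="0 0 -0.05 0 0.03\n-0.0017 -0.05 -0.0167 0 0.03\n-0.0017 -0.065 0 0 0.03\n-0.0017 -0.065 0 0 0.03\n-0.0017 -0.065 0 0 0.03\n-0.0017 -0.065 0 0 0.03\n-0.0017 -0.065 0 0 0.03\n0 -0.065 0 0 0.03", grip_force=40)

```text
t: 12.85
tool_pos: [0.5996, -0.1928, 0.1287]
tcp_rot: [-0.001, -3.141, -0.0]
contact_force: [1.1, -0.3, -5.2]
finger_gap: 0.0404
finger_force: 39.9
```

Call:
shift_gripper(rows="0 -0.065 0 0 0.03\n0 0 0 0 0.03\n0 0 0 0 0.03\n0 0 0.0333 0 0.03\n0 0 0.0333 0 0.03\n0 0 0.025 0 0.03\n0 0 0 0 0.03\n0 0 0 0 0.03")

```text
t: 13.52
tool_pos: [0.5996, -0.2283, 0.0733]
tcp_rot: [0.001, -3.14, -0.002]
contact_force: [-0.2, -0.3, -5.6]
finger_gap: 0.0406
finger_force: 40.0
```

Run:
```python
from h import *
go(.6,-.23,.0615)
```

```text
tool delta [-0.0004 -0.0017  0.0118] pos [ 0.5996 -0.2283  0.0733] close axis [-0.001  1.     0.001] z [-0.002  0.001 -1.   ]
```

Scaled: 0.006 m / 0.6 = 0.01.

Call:
shift_gripper(rows="0 0 0.01 0 0.03\n0 0 0.01 0 0.03\n0 0 0 0 0.03\n0 0 0 0 0.03")

```text
t: 13.85
tool_pos: [0.6, -0.2298, 0.0623]
tcp_rot: [0.001, 3.141, -0.0]
contact_force: [0.1, -0.7, -5.5]
finger_gap: 0.0403
finger_force: 40.0
```

Call:
shift_gripper(rows="0 0 0 0 0.07\n0 0 0 0 0.07\n0 0 0 0 0.07\n0 0 0 0 0.07\n0 0 -0.05 0 0.085\n0 0 -0.0667 0 0.085\n0 0 -0.0667 0 0.085\n0 0 0 0 0.085", grip_force=30)

```text
t: 14.52
tool_pos: [0.6035, -0.2309, 0.1798]
tcp_rot: [0.002, 3.131, -0.005]
contact_force: [1.1, -0.9, 0.3]
finger_gap: 0.0844
finger_force: 0.0
```

Call:
shift_gripper(rows="0 0 -0.05 0 0.085\n0 0 -0.05 0 0.085\n0 0 0 0 0.085\n0 0 0 0 0.085\n0 0 0 0 0.085\n0 0 0 0 0.085")

```text
t: 15.02
tool_pos: [0.5993, -0.2298, 0.231]
tcp_rot: [-0.001, -3.14, -0.001]
contact_force: [-0.5, -0.1, -0.4]
finger_gap: 0.0848
finger_force: 0.0
```

Run:
```python
from h import *
for n in ("side",):
    f=env.grab_frame(n);cv2.imwrite("pics/s2.png",cv2.resize(f["pixels"][90:380,220:430,::-1],None,fx=2,fy=2))
```

```text
(no output)
```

View pics/s2.png

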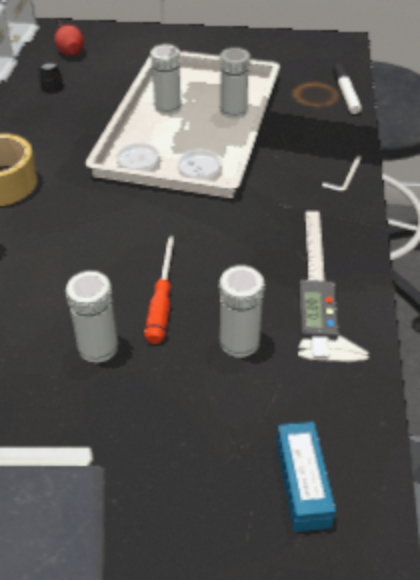

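Both heavy canisters stand in the tray at (167,80) and (234,83). The other two stand on the bench at (95,315) and (240,310), and the screwdriver and slide box haven't moved.

```bash
python3 -c "
from rig import env
print(env.close_job())"
```

```text
the job is handed in; nothing more can be done
None
```

I stood the two full canisters (about 0.65 and 0.6 kg) upright in the tray, left the other two on the bench (one weighed at about 0.14 kg, the other not lifted but empty by elimination), and handed the job in at about 15 s; no verdict was returned.

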